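# Load the label dispenser and hold its cover open for threading

### The job

Slip the taller of the two label rolls upright over the label dispenser's spindle until it sits flat on the disc, and let go of it. Then take the bar of the dispenser's spring-closed cover, swing the cover up to 45 degrees from closed and keep it there so that a colleague can thread the labels: the program finishes with the gripper still holding the cover open. Leave everything else standing where it is.

Things in the scene. Friction and masses are not known exactly. Their poses are not given: they have to be found in the camera images.
- dispenser: Label dispenser, fixed to the worktop: grey base plate 140 (x) x 300 (y) x 14 mm high, origin under the centre of the plate on the worktop, z up. At its +y end stands a bare spindle; at its -y end stands the feed head (rollers between upright cheeks, 72 mm high) under a hinged cover. The cover's hinge line runs along the dispenser's y axis, 50 mm to +x of the origin and 78 mm above the worktop; the cover's bar is on the -x side, which faces roughly to the robot
- spindle_foot (a point): centre of the top of the spindle's disc (68 mm across), 18 mm above the worktop, at dispenser x 0, y +100 mm. The steel spindle rises from here: 19 mm diameter, 75 mm high, its last 13 mm tapered to 8 mm. A loaded roll's underside centre lies at this point
- cover (a joint): angle of the cover in rad: 0 closed (level), grows as its bar swings up and back, stop at 1.4; 45 degrees is 0.785. A spring and its weight always push it shut: lifting takes about 2.3 N at the bar when closed, about 3.2 N at 45 degrees; let go, it snaps shut
- flap: the moving cover: aluminium panel 102 mm long, 124 mm wide, 4 mm thick. Origin on the hinge line at the middle of its width (dispenser x +50, y -65, height 78 mm), y along the hinge line; from the hinge the panel runs to the flap's own -x, and the frame turns with the cover
- bar_mid (a point): middle of the cover's steel lifting bar, 145 mm from the hinge line (flap x -145 mm): round, 12 mm diameter, 104 mm long, parallel to the hinge line, carried by two 8 mm rods at 48 mm either side of the middle. Free gap of 37 mm between bar and panel edge, free space in front of and below the bar; 78 mm above the worktop when closed. Being round, the bar can turn between fingers that pinch it from above
- roll_tall: the taller label roll: plain paper on a cardboard core, outer diameter 54 mm, 60 mm high, round bore of 25 mm right through, about 0.12 kg, standing upright and loose on the worktop; origin at the centre of its underside, z along its axis
- roll_short: the shorter label roll, same diameter and bore but 36 mm high, origin at the centre of its underside; stays where it is
- mug_blue: green and white mug, 86 x 120 x 100 mm, bystander; origin at the centre of its underside
- salt_shaker: salt shaker, 44 mm across, 90 mm high, bystander; origin at the centre of its underside
- tin_tuna: flat food tin, 86 mm across, 40 mm high, bystander; origin at the centre of its underside
- tea_light: tea light, 38 mm across, 15 mm high, bystander; origin at the centre of its underside

How it is judged:
By the outcome, as a careful person would: the job done as asked, in the order asked, and still so for the second after the job is handed in, while the arm keeps its last pose, push and grip.
It also fails if it takes over 64 s, if anything falls off the work surface, if the arm or the gripper's body presses on something with over 40 N, if the wrist force passes 120 N, or if a joint passes its speed limit or range.

### The arm

A 6-joint arm with a two-finger parallel gripper is mounted at the origin on a cart in front of the work surface, level with it; the furniture and walls round the work are solid. World frame = base frame: x ahead of the robot, y to its left, z up, the work surface at z = 0. Lengths are in m, angles in degrees, forces in N, time in s.
With the tool pointing down it reaches from about 0.375 to 0.75 m from the base axis. Payload 9 kg.
Tool frame: the origin (TCP) lies where the fingers leave the gripper's body, on its centre line; the fingertips stand 73 mm ahead of it and the grasp point (between the pads) lies 54 mm ahead of it (robot.tip_reach is the distance from the TCP to the fingertips, in m); z points along the fingers, y is the line along which they close (so a half turn about z gives the same grasp; the last joint's range is limited). The gripper opens to 85 mm and grips with 20 to 120 N. Pads are 22 mm wide; open, the fingers measure 114 mm over their backs; the gripper's body (76 mm by 85 mm) begins 54 mm behind the grasp point. The pads swing forward as they close: fully open they stand 13 mm farther back than shut.
Start: joints at [-84.322, 5.964, 5.575, 89.605, 0, 77.527], TCP at [0.187, -0.57, 0.304] pointing down, gripper open.
Joint ranges: [-171.21, 171.21], [-48.23, 106.86], [-62.78, 66.21], [-105.2, 120.99], [-86.42, 89.51], [-180, 180]. Speed limits (degrees/s): [127.2, 127.2, 147.25, 180, 180, 180].

### API

Orientations are given as [roll, pitch, yaw] about the fixed x, y, z axes, in that order (R = Rz(yaw) Ry(pitch) Rx(roll)).
In Python, from plant import robot gives the robot as it stands. Calls block until the motion is done:
- robot.move_pose(position, orientation): joint-space move of the TCP to a pose.
- robot.line_to(position, vel=0.15, rotation=None, guard=None): straight line of the TCP; rotation=None keeps the orientation; vel is the mean speed in m/s. With guard (N) it stops when the force on the tool has changed by that much, and returns True; else False.
- robot.goto_joints(angles): joint-space move.
- robot.set_gripper(opening): finger opening in m; the grip force is fixed at half the most; returns when the fingers have stopped.
- robot.pause(seconds).
- robot.ik(position, orientation): joint angles nearest the present ones, or None.
- robot.observe(): the state.
- robot.grab_frame(name): name is "scene" or "top"; returns the picture (420x560x3 uint8, blue, green, red); there is no depth.
- robot.get_calibration(name): a dict with "vertical_fov" (degrees; the focal length in pixels is half the picture's height over the tangent of half this angle, whatever the lens; pixels are square), "cx", "cy" (the principal point, pixels), "rvec" (rotation vector, rad) and "tvec" (3), from world to camera coordinates, as OpenCV has them. Camera axes: x right, y down, z forward; pixel columns grow to the right and rows downward; lengths in m; the calibration is good to about 2 mm. A picture is of the moment at which its call begins. get_calibration takes no time and is no camera call.
A pose or a line that the arm cannot do raises robot.IKError and nothing moves.
- robot.job_done(): hands the job in; it is judged then, once.
The state is a dict: "time": time; "q": joint angles; "qvel": joint speeds; "joint_torque": joint torques, N m; "tool_pos": TCP position; "tcp_rot": TCP orientation; "ft_force": force on the tool from outside, world axes, zero at the start; "torque": the same for the moment, N m; "gripper_width": finger opening in m; "gripper_force": force on a finger pad.
Only numpy, scipy, OpenCV 4.12 (cv2) and the standard library are available. Lean on these libraries where they do the work, as an engineer would, in place of code of your own. Each camera call takes 0.05 s, during which the arm holds its last target. There are 200 camera calls.

## Working session

There is one attempt and no reset: what is moved stays moved. The work goes in short steps, each a Python script; the robot and the scene stay as the last script left them, time stands still between calls to the robot, and variables do not carry over. Pictures are saved under pics/ and viewed, at most 10 in all, crops included, and the job is handed in when it is done.

```bash
ls; mkdir -p pics; python3 - <<'E'
from plant import robot
import cv2
for n in("scene","top"):
    cv2.imwrite(f"pics/{n}0.png",robot.grab_frame(n)); print(robot.get_calibration(n))
s=robot.observe(); print(s["time"],s["tool_pos"],s["tcp_rot"],s["gripper_width"])
E
```

```text
pics
{'vertical_fov': 56.75508522678419, 'cx': 282.7366529671267, 'cy': 205.28126456779026, 'rvec': array([ 1.02510954, -2.05099119,  1.29221667]), 'tvec': array([0.29934829, 0.27394209, 0.73352842])}
{'vertical_fov': 54.078112360713696, 'cx': 281.20502887710256, 'cy': 204.12294056164237, 'rvec': array([ 2.1295642 , -2.10969183,  0.20834398]), 'tvec': array([-0.02734876,  0.56763315,  1.18448288])}
0.1 [ 0.18691951 -0.56990113  0.30319056] [-1.79930690e+02 -1.60608261e-02  1.81526490e+01] 0.08561783410031913
```

View pics/scene0.png

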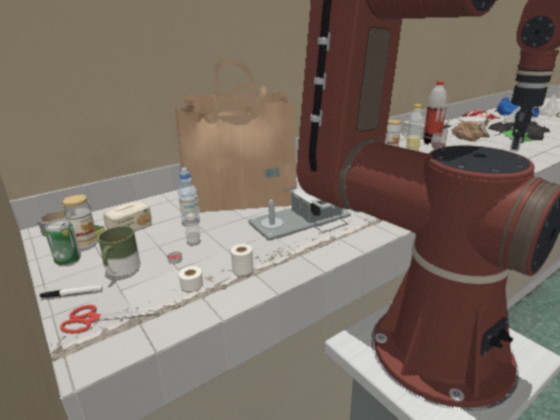

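View pics/top0.png

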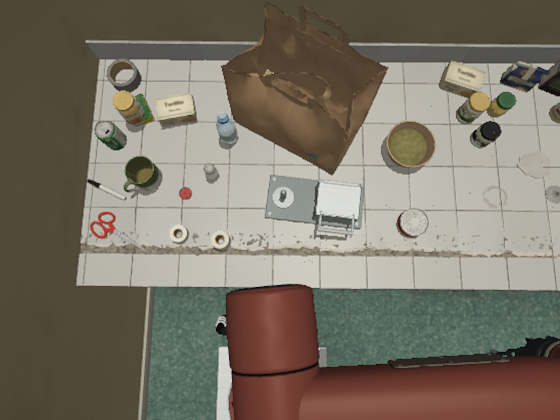

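The scene view shows the tall roll at (242,260) and the short one at (190,280). In the top view they are at (220,240) and (179,234), with the spindle near (283,196) and the cover bar near (335,232). I'll enlarge the top view to get exact pixels.

```bash
cat > h.py <<'E'
import numpy as np, cv2
from plant import robot
def cam(n):
    c=robot.get_calibration(n); f=210/np.tan(np.radians(c["vertical_fov"]/2))
    K=np.array([[f,0,c["cx"]],[0,f,c["cy"]],[0,0,1]]); R=cv2.Rodrigues(c["rvec"])[0]
    return K,R,np.array(c["tvec"])
def ray(n,px,z):
    K,R,t=cam(n); d=R.T@np.linalg.inv(K)@[px[0],px[1],1]; o=-R.T@t
    return o+d*(z-o[2])/d[2]
def proj(n,P):
    K,R,t=cam(n); return cv2.projectPoints(np.float64(P).reshape(-1,1,3),cv2.Rodrigues(R)[0],t,K,None)[0].reshape(-1,2)
E
python3 - <<'E'
from h import *
im=cv2.imread("pics/top0.png"); s=cv2.imread("pics/scene0.png")
c=im[165:255,165:375]; c=cv2.resize(c,None,fx=3.8,fy=3.8,interpolation=cv2.INTER_CUBIC); cv2.imwrite("pics/c1.png",c)
c=s[180:300,170:360]; c=cv2.resize(c,None,fx=4.2,fy=4.2,interpolation=cv2.INTER_CUBIC); cv2.imwrite("pics/c2.png",c)
print(ray("top",(220,240),.06),ray("top",(179,234),.036),ray("top",(283,196),.018))
# white-ish roll blobs
hsv=cv2.cvtColor(im,cv2.COLOR_BGR2HSV)
for x,y in((220,240),(179,234)):
    print(im[y-10:y+11:2,x],"\n") if x==220 else 0
E
```

```text
[0.45734379 0.1575746  0.06      ] [0.47687762 0.28546391 0.036     ] [ 0.60112805 -0.02739861  0.018     ]
[[180 193 197]
 [195 211 216]
 [167 185 192]
 [ 30  50  66]
 [ 88  98 103]
 [193 202 205]
 [187 199 203]
 [157 179 189]
 [197 213 218]
 [149 165 169]
 [ 70  81  86]]
```

View pics/c1.png

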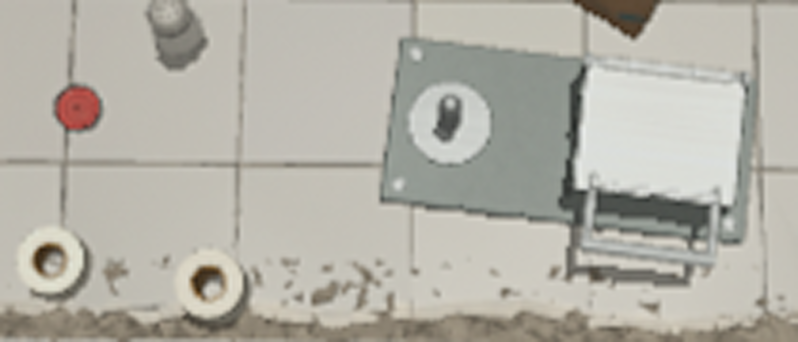

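View pics/c2.png

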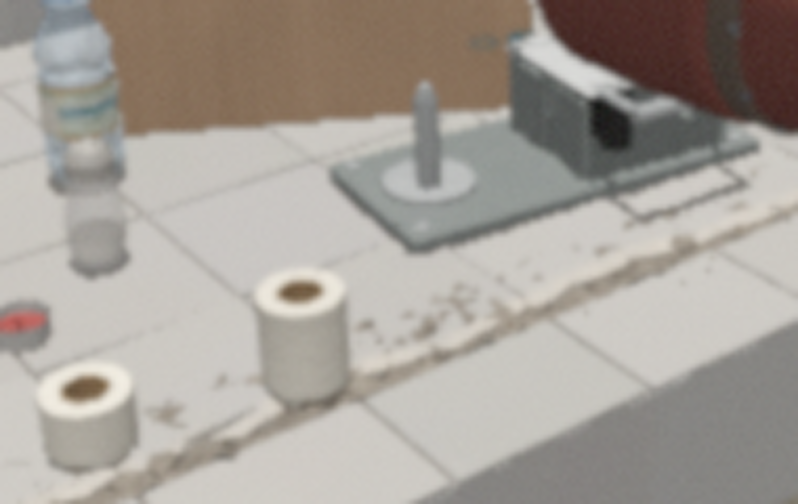

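The crops give these corner-level features. In c1 the tall roll's top centre is about (209,285), the disc about (450,123), the spindle tip about (450,98), and the plate corners are (402,38), (380,202), (750,72) and (733,242). In c2 the roll top is about (301,290), the disc (429,180) and the tip (425,84). Next I'll refine these with contours and cross-check the two views.

```bash
cat >> h.py <<'E'
def c1(u,v): return ((u+.5)/3.8-.5+165,(v+.5)/3.8-.5+165)
def c2(u,v): return ((u+.5)/4.2-.5+170,(v+.5)/4.2-.5+180)
E
python3 - <<'E'
from h import *
np.set_printoptions(precision=4,suppress=True)
a=cv2.imread("pics/c1.png");b=cv2.imread("pics/c2.png")
def blob(im,mask,seed,z,n,cv):
    k,l,st,ce=cv2.connectedComponentsWithStats(mask.astype(np.uint8)); i=l[seed[1],seed[0]]
    c=max(cv2.findContours((l==i).astype(np.uint8),0,2)[0],key=len); h=cv2.convexHull(c)
    e=cv2.fitEllipse(h); print(n,seed,i,st[i],e, ray(n,cv(*e[0]),z)); 
ha=cv2.cvtColor(a,cv2.COLOR_BGR2HSV);hb=cv2.cvtColor(b,cv2.COLOR_BGR2HSV)
print("px",a[123,475],a[123,510],a[283,185],a[283,160],a[283,205],b[180,395],b[200,370],b[290,265],b[340,300])
blob(a,a.min(2)>185,(475,123),.018,"top",c1)
blob(a,a[...,0].astype(int)<120,(205,272),.06,"top",c1)
blob(b,b.min(2)>165,(395,180),.018,"scene",c2)
blob(b,b[...,0].astype(int)<130,(301,292),.06,"scene",c2)
print("roll",ray("top",c1(209,285),.06),ray("scene",c2(301,290),.06))
print("disc",ray("top",c1(450,123),.018),ray("scene",c2(429,180),.018))
print("tip",ray("top",c1(451,98),.093),ray("scene",c2(425,84),.093))
C=[ray("top",c1(*p),.014) for p in((402,38),(380,202),(733,242),(750,72))]
print(np.array(C),np.mean(C,0)); 
for p,q in((0,1),(3,2),(0,3),(1,2)):
    d=C[q]-C[p]; print(np.linalg.norm(d),np.degrees(np.arctan2(d[1],d[0])))
print("bar",ray("top",c1(580,246),.078),ray("top",c1(714,260),.078))
E
```

```text
px [205 209 206] [142 149 143] [201 215 220] [181 191 194] [ 83  94 102] [191 192 191] [143 147 142] [219 230 235] [156 166 171]
top (475, 123) 36 [ 410   85   79   77 3570] ((449.35357666015625, 122.71489715576172), (77.63417053222656, 80.00130462646484), 93.51777648925781) [ 0.5982 -0.0271  0.018 ]
top (205, 272) 41 [190 266  35  34 655] ((207.5028839111328, 281.82012939453125), (33.832542419433594, 35.41099548339844), 40.137428283691406) [0.4609 0.16   0.06  ]
scene (395, 180) 7 [ 382  158   94   43 2354] ((428.2181091308594, 178.30226135253906), (44.3597297668457, 93.1282958984375), 88.01225280761719) [ 0.6045 -0.0284  0.018 ]
scene (301, 292) 19 [280 282  41  20 624] ((299.8025207519531, 291.3097839355469), (19.139049530029297, 41.07017517089844), 84.57411193847656) [0.4645 0.1589 0.06  ]
roll [0.4584 0.1587 0.06  ] [0.4654 0.1576 0.06  ]
disc [ 0.5979 -0.0276  0.018 ] [ 0.602  -0.0273  0.018 ]
tip [ 0.6016 -0.0278  0.093 ] [ 0.6046 -0.0287  0.093 ]
[[ 0.6707  0.0129  0.014 ]
 [ 0.5324  0.0289  0.014 ]
 [ 0.5023 -0.2579  0.014 ]
 [ 0.6444 -0.2758  0.014 ]] [ 0.5875 -0.123   0.014 ]
0.1392127107413497 173.41925936299288
0.1432257777298028 172.8261922120178
0.28993334626018313 -95.20717245620597
0.28838256894594644 -95.99569896909021
bar [ 0.4892 -0.1281  0.078 ] [ 0.4794 -0.2309  0.078 ]
```

```bash
cat >> h.py <<'E'
def st(m=""):
    s=robot.observe(); np.set_printoptions(precision=4,suppress=True)
    print(m,round(s["time"],2),s["tool_pos"],s["tcp_rot"],"F",s["ft_force"],"w",round(s["gripper_width"],4),"gf",s["gripper_force"],"j6",s["q"][5])
E
python3 - <<'E'
from h import *
X,Y=.462,.159
for y in(90,-90,0,180): 
    q=robot.ik([X,Y,.18],[180,0,y]); print(y,q)
robot.move_pose([X,Y,.18],[180,0,90]); st("above")
print(robot.line_to([X,Y,.092],vel=.15,guard=8)); st("down")
robot.set_gripper(0.0); st("closed")
robot.set_gripper(0.085); st("open")
cv2.imwrite("pics/t1.png",robot.grab_frame("top"))
E
```

```text
90 [  3.60936881 -13.04793612 -25.6076592   77.44027692   0.
  93.60936881]
-90 [  3.60936881 -13.04793612 -25.6076592   77.44027692   0.
 -86.39063119]
0 [   3.60936881  -13.04793612  -25.6076592    77.44027692    0.
 -176.39063119]
180 [  3.60936881 -13.04793612 -25.6076592   77.44027692   0.
   3.60936881]
above 2.88 [0.4624 0.1585 0.1801] [179.9851   0.0054  89.9397] F [-0.4251 -0.5828 -0.2141] w 0.0854 gf 0.0 j6 93.60551359059342
False
down 3.62 [0.4625 0.1589 0.0928] [179.9479  -0.0029  89.9886] F [0.5161 0.3885 0.6108] w 0.0856 gf 0.0 j6 93.6083216242622
closed 4.03 [0.4628 0.1591 0.0933] [179.8809  -0.0072  90.0047] F [-0.7196 -0.8964  6.3631] w 0.0519 gf 63.39246679097414 j6 93.6090147300617
open 4.46 [0.4619 0.159  0.0919] [-179.9857    0.0016   89.9989] F [-0.0085  0.4214  0.5511] w 0.0849 gf 0.0 j6 93.6119812289578
```

```bash
python3 - <<'E'
from h import *
X,Y=.462,.159
robot.move_pose([X,Y,.092],[180,0,180])
robot.set_gripper(0.0); st("closed")
robot.line_to([X,Y,.22],vel=.2); st("up")
robot.move_pose([.602,-.028,.205],[180,0,180]); robot.pause(.3); st("over")
a=robot.grab_frame("top");b=robot.grab_frame("scene")
cv2.imwrite("pics/t2.png",a);cv2.imwrite("pics/s2.png",b)
c=cv2.resize(a[140:240,230:370],None,fx=2.8,fy=2.8,interpolation=2)
d=cv2.resize(b[150:250,220:360],None,fx=2.8,fy=2.8,interpolation=2)
cv2.imwrite("pics/c3.png",np.hstack([c,d]))
print("roll bottom/top & spindle tip proj",proj("scene",[[.602,-.028,.113],[.602,-.028,.173],[.602,-.028,.093],[.602,-.028,.018]]))
E
```

```text
closed 6.31 [0.4623 0.159  0.0924] [-179.999     0.039   179.9886] F [-0.8529  0.4629  5.7344] w 0.0534 gf 63.327860198915005 j6 3.6207562078153703
up 7.1 [0.4614 0.1589 0.2185] [-179.9934   -0.1145  179.9963] F [-0.6208 -0.0477 -2.2125] w 0.0537 gf 63.10514537617564 j6 3.60966889889571
over 8.33 [ 0.6019 -0.027   0.2054] [-179.9948    0.0336 -179.9222] F [ 1.0157 -0.2841 -1.7862] w 0.0535 gf 63.10876915231347 j6 -15.070412074385459
roll bottom/top & spindle tip proj [[270.8622 193.7651]
 [270.1356 174.6217]
 [271.0974 199.9598]
 [271.9494 222.4048]]
```

View pics/c3.png

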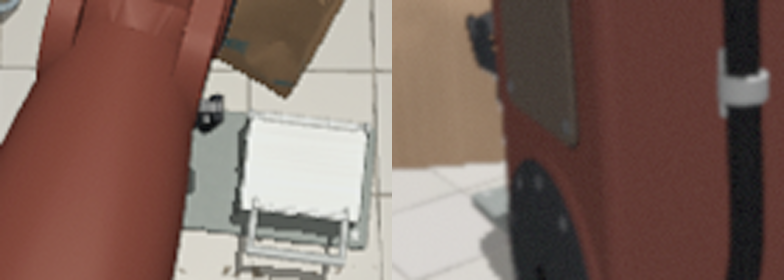

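The arm hides the spindle in both views, so I'll descend with a force guard and use the contact force to correct the position.

```bash
python3 - <<'E'
from h import *
X,Y=.602,-.028
robot.line_to([X,Y,.192],vel=.1); st("pre")
print(robot.line_to([X,Y,.160],vel=.04,guard=6)); st("a")
E
```

```text
pre 8.72 [ 0.6014 -0.0278  0.1911] [ 179.9728   -0.0978 -179.9975] F [ 0.5893  0.4684 -0.8104] w 0.0536 gf 63.15254621207714 j6 -15.080412633473633
True
a 9.27 [ 0.6008 -0.0277  0.1701] [ 179.948    -0.195  -179.9985] F [-0.0115 -0.6198 -1.6119] w 0.0536 gf 63.23067180812359 j6 -15.081104662949011
```

```bash
python3 - <<'E'
from h import *
X,Y=.602,-.028
robot.pause(.3); st("settled")
for i in range(4):
    g=robot.line_to([X,Y,.114],vel=.04,guard=12); st(str(g)); robot.pause(.2); st(" after")
    if not g or robot.observe()["tool_pos"][2]<.118: break
    F=robot.observe()["ft_force"]
    if np.hypot(F[0],F[1])>5: break
E
```

```text
settled 9.57 [ 0.6012 -0.0278  0.1713] [ 179.9639   -0.1374 -179.9984] F [-1.5172  0.2272 -2.102 ] w 0.0536 gf 63.24415057897568 j6 -15.082224755175726
False 11.16 [ 0.601  -0.0278  0.1136] [ 179.9582   -0.2304 -179.9937] F [-8.0831  0.6896  2.3769] w 0.0537 gf 63.71181607246399 j6 -15.083768794163982
 after 11.36 [ 0.601  -0.0277  0.1136] [ 179.9539   -0.2287 -179.995 ] F [-8.3997  1.4252  2.1722] w 0.0534 gf 63.71121313422918 j6 -15.081141225684833
```

```bash
python3 - <<'E'
from h import *
X,Y=.602,-.028
for X in (.6005,.599,.5975):
    robot.line_to([X,Y,.114],vel=.02); robot.pause(.1); st(str(X))
    if robot.observe()["ft_force"][0]>-2.5: break
print(robot.line_to([X,Y,.106],vel=.03,guard=10)); robot.pause(.2); st("seat")
E
```

```text
0.6005 11.71 [ 0.6006 -0.028   0.114 ] [179.9766  -0.0751 179.9995] F [-1.5815  1.2811 -1.6308] w 0.0533 gf 63.33034113049507 j6 -15.120880346875163
True
seat 12.16 [ 0.6007 -0.0278  0.1105] [ 179.9576   -0.05   -179.9829] F [-2.4438  1.1149  6.1288] w 0.0535 gf 64.02265883982182 j6 -15.119565001240618
```

```bash
python3 - <<'E'
from h import *
robot.set_gripper(.085); st("open")
robot.line_to([.6005,-.028,.24],vel=.12); st("up")
robot.move_pose([.40,-.42,.3],[180,0,90]); st("away")
a=robot.grab_frame("top");b=robot.grab_frame("scene")
cv2.imwrite("pics/t3.png",a);cv2.imwrite("pics/s3.png",b)
c=cv2.resize(a[160:255,255:385],None,fx=4,fy=4,interpolation=2)
d=cv2.resize(b[170:265,240:308],None,fx=4,fy=4,interpolation=2)
cv2.imwrite("pics/c4.png",np.hstack([c,d]))
E
```

```text
open 12.58 [ 0.5996 -0.0275  0.1089] [ 179.9107   -0.2134 -179.9835] F [-0.4772  0.4813  0.5851] w 0.0847 gf 0.0 j6 -15.120269207525464
up 13.82 [ 0.6001 -0.0279  0.239 ] [ 179.8868   -0.2945 -179.98  ] F [ 0.0073 -0.0651 -0.112 ] w 0.0852 gf 0.0 j6 -15.151522359016349
away 15.46 [ 0.4006 -0.4193  0.2998] [179.9981  -0.0258  90.1151] F [-0.235  -0.3803  0.9214] w 0.0849 gf 0.0 j6 30.663545269465345
```

View pics/c4.png

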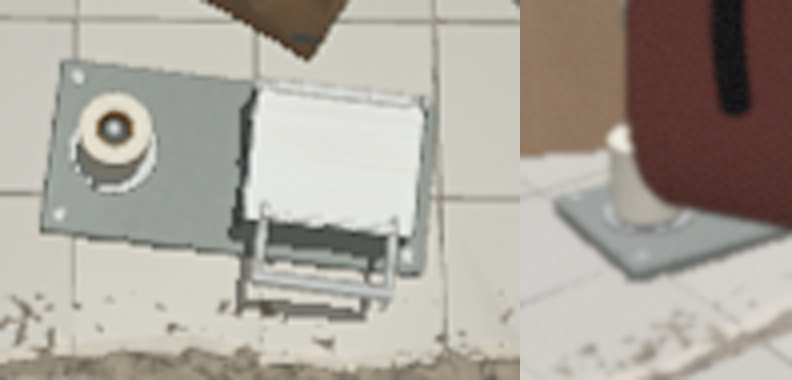

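The roll sits seated with the spindle showing in its bore at (115,128), and the cover bar runs from (247,275) to (391,293) in the crop. Next I'll grip the bar.

```bash
python3 - <<'E'
from h import *
print(ray("top",(255+320.5/4-.5,160+284.5/4-.5),.078))
B=np.array([.486,-.181]); O=[180,0,84.4]
robot.set_gripper(.040); st("w")
robot.move_pose([*B,.21],O); st("above")
print(robot.line_to([*B,.131],vel=.1,guard=6)); robot.pause(.2); st("down")
if robot.observe()["tool_pos"][2]<.135:
    robot.set_gripper(0.0); robot.pause(.3); st("grip")
E
```

```text
[ 0.48600367 -0.17880119  0.078     ]
w 16.07 [ 0.4  -0.42  0.3 ] [179.9997   0.0009  90.0036] F [-0.0423  0.2416  0.263 ] w 0.0399 gf 0.0 j6 30.689486855543034
above 17.12 [ 0.4862 -0.182   0.2106] [179.9499   0.047   84.3793] F [-0.8581 -0.908   0.245 ] w 0.0404 gf 0.0 j6 60.648720792186246
False
down 18.26 [ 0.4863 -0.1812  0.1317] [179.9436   0.0316  84.4001] F [-1.17   -0.5698  0.3655] w 0.0399 gf 0.0 j6 60.70181473554191
grip 18.94 [ 0.4852 -0.181   0.131 ] [-179.8832    0.0144   84.3695] F [-5.3007  0.2568  4.385 ] w 0.0103 gf 58.39962959289551 j6 60.71392867854297
```

```bash
python3 - <<'E'
from h import *
p0=np.array([.4848,-.181,.131]); ex=np.array([np.cos(np.radians(-5.6)),np.sin(np.radians(-5.6)),0]); ez=np.array([0,0,1.])
for th in range(5,46,5):
    t=np.radians(th); robot.line_to(p0+.145*((1-np.cos(t))*ex+np.sin(t)*ez),vel=.06)
    if th%10==5: st(str(th))
    if np.linalg.norm(robot.observe()["ft_force"])>30: print("stop");break
robot.pause(.4); st("end"); p=robot.observe()["tool_pos"]
print("angle from z",np.degrees(np.arcsin((p[2]-.131)/.145)))
a=robot.grab_frame("top");b=robot.grab_frame("scene")
cv2.imwrite("pics/c5.png",np.hstack([cv2.resize(a[150:270,240:390],None,fx=2.6,fy=2.6,interpolation=2),cv2.resize(b[130:250,230:380],None,fx=2.6,fy=2.6,interpolation=2)]))
E
```

```text
5 19.3 [ 0.4855 -0.1811  0.1441] [179.9677   0.0064  84.3963] F [-0.375  -0.2263 -1.4722] w 0.01 gf 58.443700075149536 j6 60.6610508548692
15 20.02 [ 0.4895 -0.1814  0.1686] [-179.9581   -0.0003   84.4043] F [-2.6166 -0.7388 -2.0253] w 0.01 gf 58.3958101272583 j6 60.89515056078568
25 20.73 [ 0.4978 -0.1823  0.1931] [-179.8951    0.0201   84.3871] F [-8.0705  0.0858  0.1392] w 0.0099 gf 58.45727026462555 j6 61.37714447227586
35 21.45 [ 0.5097 -0.1836  0.2153] [-179.8046    0.0559   84.3721] F [-13.8405  -1.0623   4.4295] w 0.0097 gf 58.61564218997955 j6 62.03492041266377
45 22.17 [ 0.5253 -0.1854  0.2355] [-179.7469    0.1054   84.3556] F [-20.0918  -0.5813  11.8563] w 0.0099 gf 58.82745802402496 j6 62.84041825276857
end 22.57 [ 0.5251 -0.1854  0.2353] [-179.7357    0.1024   84.35  ] F [-20.4347  -1.72    12.385 ] w 0.01 gf 58.79732072353363 j6 62.8373984244829
angle from z 45.97410499850349
```

View pics/c5.png

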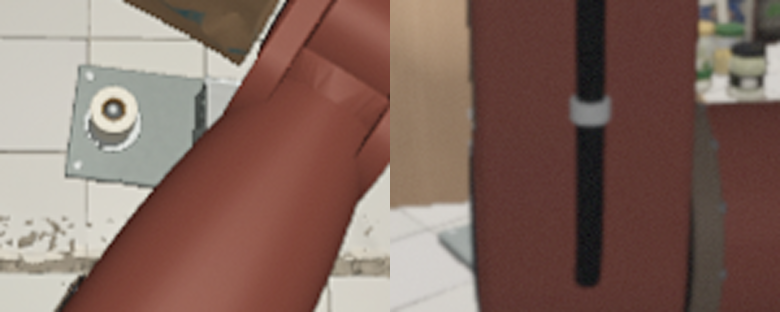

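Roll is seated (crop (113,108)). The radial force built up to about 23 N, and the tool path shape matches the bar rolling about 4.7 mm down the pads as it turned. That puts the cover at about 43.6°. I'll raise the tool to compensate and check that the force vanishes.

```bash
python3 - <<'E'
from h import *
for x,z in((.5271,.2365),(.5271,.2382),(.5271,.2390)):
    robot.line_to([x,-.1854,z],vel=.02); robot.pause(.3); st(str((x,z)))
E
```

```text
(0.5271, 0.2365) 23.27 [ 0.5268 -0.1857  0.2379] [-179.9721    0.0607   84.3747] F [-8.3838 -1.5627  3.4908] w 0.0099 gf 58.91221582889557 j6 62.82104925581094
(0.5271, 0.2382) 23.82 [ 0.5271 -0.1857  0.2384] [179.9984   0.0373  84.3868] F [-2.041  -4.1218 -2.9253] w 0.0099 gf 59.435396790504456 j6 62.812083038451384
(0.5271, 0.239) 24.37 [ 0.5274 -0.1857  0.2388] [179.9644   0.0249  84.3919] F [ 0.5495 -5.6951 -5.29  ] w 0.0096 gf 59.04831826686859 j6 62.81004652741669
```

```bash
python3 - <<'E'
from h import *
robot.pause(.3); st("final"); print(robot.job_done())
E
```

```text
final 24.67 [ 0.5274 -0.1857  0.2388] [179.9636   0.024   84.3924] F [ 1.1357 -6.0067 -6.9076] w 0.0098 gf 59.04822528362274 j6 62.810551338411386
the job is handed in; nothing more can be done
None
```

The tall roll is seated on the spindle and released, and the gripper is holding the cover open at about 45°; I worked that angle out from tool position and force because the arm hid the cover from both cameras. I handed the job in at 24.7 s, and no verdict came back.

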